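Clamp the chip and start the erase on a chip programmer

TASK

Erase the chip that sits in the programmer's socket: first push the socket's raised lever over until it lies flat, so that the chip is clamped, then press the two large square start keys down together, one fingertip on each, and hold both fully down for a good three seconds before letting them up and drawing clear. Never press one start key without the other, touch no other key, and leave the chip and the things lying about where they are: nothing is picked up.

Things in the scene. Friction and masses are not known exactly. Their poses are not given: they have to be found in the camera images.
- programmer: stand-alone chip programmer: a flat box 150 mm deep (x), 220 mm wide (y), 45 mm high, light top; fixed to the bench. Origin under its centre, on the 3 mm mat; its top deck is level, 45 mm above the origin. Its own x points to its back (where the socket is), its own y to its left, seen from the robot. On the deck: keys front right, display front left, chip socket along the back
- lever (a joint): angle of the socket's clamping lever, rad: 0 = lying flat, clamped (a hard stop); grows as it stands up, to 1.5 (upright). It starts raised, between 0.7 and 1.25, stays where it is left and takes about 2 N at its end. Pushed over from the socket side, away from the socket (towards the programmer's +y), and down. Pushing straight down on its end when it is steep only jams it
- lever_hinge (a point): hinge of the lever, at the left (+y) end of the socket, 9 mm above the deck, 25 mm to the left of the programmer's centre and 40 mm behind it; hinge axis along the programmer's x. The cheeks that hold it rise 4 mm above it and end 4 mm beyond it
- lever_tip (a point): centre of the small black ball (11 mm) at the end of the lever, 36 mm from the hinge; the steel rod is 5 mm thick. Flat, it points along the programmer's +y, parallel to the deck
- start_left_top (a point): centre of the top face of the left start key: a square black cap 18 x 18 mm standing 8 mm above the deck, the left one of the two large square keys in the front row. The start keys stand 54 mm apart centre to centre along the programmer's y, 50 mm in front of its centre; the deck around them is flat
- start_right_top (a point): the same on the right start key
- start_left (a joint): how far the left start key is pressed, m: 0 = up, 0.004 = fully down (a hard stop). Straight down; spring-loaded, 1.2 N to start and 3.6 N fully down; comes up again by itself
- start_right (a joint): the same for the right start key
- key_stop (a joint): travel of the small round stop key (10 mm across, 5 mm high, 3 mm travel, about 1 N) midway between the two start keys; not to be pressed
- key_a (a joint): travel of a small round key like the stop key, left one of a row of three, 32 mm behind the start keys' row and 28 mm apart; not to be pressed
- key_b (a joint): the middle one of that row; not to be pressed
- key_c (a joint): the right one of that row; not to be pressed
- socket_seat (a point): point on top of the black socket (76 mm long along the programmer's y, 26 mm wide, 12 mm high above the deck) where the chip's underside rests, 32 mm to the right of the programmer's centre and 40 mm behind it
- chip: 28-leg chip, 37 x 15 x 4 mm, sitting loose in the socket's slots towards the right, 31 mm clear of the socket's left end; origin under the centre of its moulded body. It stays where it is
- cartridge_a: loose games cartridge lying flat, 108 x 80 x 17 mm, origin under its centre; a bystander beside the programmer
- cartridge_b: a second such cartridge, the same size, on the other side of the programmer; a bystander
- screwdriver: screwdriver, 170 mm long, lying in front of the programmer; a bystander
- spool: reel of solder wire standing on its flange, 56 mm across, 33 mm high, behind the programmer; a bystander
- flux_jar: small jar with a metal cap, 48 mm across, 36 mm high, behind the programmer; a bystander
- bottle: closed clear bottle, 48 mm across, 125 mm high, behind and left of the programmer; a bystander
- spare_chip: spare 28-leg chip, 37 x 15 x 4 mm on 5 mm legs, lying loose on the programmer's deck beyond the right end of the socket (its centre about 32 mm from that end); a bystander
Things that resemble listed ones, but are neither listed nor needed, are in the scene too. Leave any purple or yellow look-alike of the chip alone.

How it is judged:
On the way, in this order (a step that is already met when the one before it is completed fails the run):
1. the socket lever is pushed flat (within 0.12 rad) (value of joint lever below 0.12 rad), for 0.1 s.
2. both start keys are held down together, at least 3 of their 4 mm, for 2.8 s without a break, the lever staying flat (value of joint each of start_left, start_right above 0.003 m and value of joint lever below 0.12 rad), for 2.8 s.
At the end, for the whole second after the job is handed in: the lever lies flat (under 0.12 rad), both start keys have been held down together for 2.8 s and are up again (under 1 mm), and the chip still sits in the socket (within 7 mm of its place, not raised 3 mm) (value of joint lever below 0.12 rad and value of joint each of start_left, start_right below 0.001 m and horizontal distance between chip and socket_seat below 0.007 m and z of chip in the frame of socket_seat below 0.003 m); the robot touches nothing.
It fails at once if one start key is pressed (over 3 mm) while the other is still up (under 1 mm) ((value of joint start_left above 0.003 m and value of joint start_right below 0.001 m) or (value of joint start_right above 0.003 m and value of joint start_left below 0.001 m)).
It fails at once if both start keys are pressed while the lever is not yet down (over 0.3 rad) (value of joint each of start_left, start_right above 0.003 m and value of joint lever above 0.3 rad).
It fails at once if another key is pressed (over 1.5 mm) (value of joint any of key_stop, key_a, key_b, key_c above 0.0015 m).
It fails at once if the chip is lifted or pushed out of its place in the socket (not (horizontal distance between chip and socket_seat below 0.007 m and z of chip in the frame of socket_seat below 0.003 m)).
It fails at once if a bystander is picked up or shifted more than 20 mm (distance of any of cartridge_a, cartridge_b, screwdriver, spool, flux_jar, bottle, spare_chip from where it was at the start of the episode above 0.02 m).
It also fails if it takes over 58 s, if anything falls off the work surface, if the arm or the gripper's body presses on something with over 40 N, if the wrist force passes 120 N, or if a joint passes its speed limit or range.

ROBOT

A 6-joint arm with a two-finger parallel gripper is mounted at the origin on the work surface. World frame = base frame: x ahead of the robot, y to its left, z up, the work surface at z = 0. Lengths are in m, angles in rad, forces in N, time in s.
With the tool pointing down it reaches from about 0.35 to 0.85 m from the base axis. Payload 8.1 kg.
Tool frame: the origin (TCP) lies on the centre line of the jaws, within the pads' length; the fingertips stand 25 mm ahead of it and the grasp point (between the pads) lies 6 mm ahead of it; x points along the fingers, y is the direction in which the jaws open and shut, and the axes are right-handed (so a half turn about x gives the same grasp; the last joint's range is limited). The gripper opens to 93 mm and grips with 3 to 60 N. Pads are 15 mm wide; open, the fingers measure 128 mm over their backs; the gripper's body (75 mm by 188 mm) begins 65 mm behind the grasp point.
Start: joints at [-1.309, 0.13, 1.488, -0, 1.523, -0.085], TCP at [0.204, -0.564, 0.244] pointing down, gripper open.
Joint ranges: [-2.96, 2.96], [-0.89, 2.26], [0.02, 2.5], [-1.34, 4.48], [0, 2.73], [-2.66, 2.66]. Speed limits (rad/s): [2.39, 2.39, 2.79, 3.14, 3.14, 3.14].

INTERFACE

Orientations are given as a 3x3 rotation matrix whose columns are the frame's x, y, z axes.
In Python, from cell import get_state, snapshot, get_calibration, sign_off gives the robot as it stands.
- The arm moves only by the tool move_arm, never from a script. Its argument "motion" is a list that holds one entry, the list of rows, each a list of 6 numbers: the shift along the tool's x, y, z in m, then the turn, a rotation vector about the tool's x, y, z in degrees. In form: [[[tx, ty, tz, wx, wy, wz], ...]]. A call has 1 to 5 rows; each row is the pose to reach, as a shift and turn from the pose commanded when the call began, along the tool's axes at that moment; what a row does not reach only later rows make up. A row lasts 1/12 s, in which the tool goes at most 41.7 mm and 7.16 degrees, less where a joint would pass 70% of its speed; a pose out of reach is approached as far as the arm can. A call with a gripper value outside its range is refused whole. "gripper" is the finger opening in m, from 0 to 0.093, set as the call begins (left out, the last holds). The fingers move at their own pace and stop on an object; the grip force is fixed at half the most. Time passes only in rows, so rows that repeat a pose let the fingers close. It gives the time, the measured TCP pose, the force and the opening at its end, in the units of the state.
- get_state(): the state, without advancing time (a new reading comes with each control period).
- snapshot(name): name is "scene" or "side" or "wrist"; returns the picture (480x640x3 uint8, red, green, blue); there is no depth.
- get_calibration(name): a dict with "vfov" (degrees; the focal length in pixels is half the picture's height over the tangent of half this angle, whatever the lens; pixels are square), "cx", "cy" (the principal point, pixels), "T" (4x4, takes a point from camera to world coordinates); the wrist camera has in their place "mount" (4x4, takes a point from camera to tool coordinates, whose origin is the TCP and whose axes are the tool frame's). Camera axes: x right, y down, z forward; pixel columns grow to the right and rows downward; lengths in m; the calibration is good to about 2 mm. A picture is of the moment at which its call begins: read the wrist's pose just before it. get_calibration takes no time and is no camera call.
- sign_off(): hands the job in, once; it reports no verdict.
The state is a dict: "t": time; "qpos": joint angles; "qvel": joint speeds; "joint_torque": joint torques, N m; "eef_pos": TCP position; "tcp_rot": TCP orientation; "contact_force": force on the tool from outside, world axes, zero at the start; "torque": the same for the moment, N m; "opening": finger opening in m.
Only numpy, scipy, OpenCV 4.12 (cv2) and the standard library are available. Lean on these libraries where they do the work, as an engineer would, in place of code of your own. Each camera call takes 0.05 s, during which the arm holds its last target.

## Working session

There is one attempt and no reset: what is moved stays moved. The work goes in short steps, Python scripts to look and compute and a tool call to move; the robot and the scene stay as the last step left them, time stands still between calls to the robot, and variables do not carry over. Pictures are saved under pics/ and viewed, and the job is handed in when it is done.

Besides the shell and the picture viewer there is one more tool, called after "Request:" by a JSON object that holds its "fn" and its "kwargs". move_arm: Moves the arm, as the interface text tells. Its arguments: {"type":"object","properties":{"motion":{"type":"array"},"gripper":{"type":"number"}},"required":["motion"]}

```bash
ls; mkdir -p pics; python3 - <<'E'
from cell import *
import cv2
print(get_state())
for n in("scene","side","wrist"):
    c=get_calibration(n);print(n,c)
    cv2.imwrite(f"pics/{n}0.png",snapshot(n)[:,:,::-1])
E
```

```text
pics
{'t': 0.0, 'qpos': array([-1.30941059e+00,  1.31170566e-01,  1.48925088e+00,  1.69836265e-05,
        1.52304018e+00, -8.53965746e-02]), 'qvel': array([-1.28205725e-03, -4.49100735e-04,  7.96068530e-04, -1.62012182e-03,
       -3.81735037e-05,  4.88661982e-04]), 'joint_torque': array([ 2.46352756e-03, -5.59833956e+01, -4.91762424e+01,  7.72557990e-02,
        3.50545195e-02, -1.43649995e-04]), 'eef_pos': array([ 0.20381561, -0.56376011,  0.24259742]), 'tcp_rot': array([[-4.66590472e-04,  3.39872219e-01, -9.40471508e-01],
       [ 1.80987125e-03, -9.40469783e-01, -3.39872493e-01],
       [-9.99998253e-01, -1.86071361e-03, -1.76310716e-04]]), 'contact_force': array([ 0.55309174, -0.12183825,  0.88952551]), 'torque': array([ 0.0357672 ,  0.0057718 , -0.02360758]), 'opening': 0.09314309596930148}
scene {'vfov': 55.871813224761546, 'cx': 321.3361602537724, 'cy': 239.46278014069196, 'T': array([[ 0.07674562,  0.67703564, -0.73193774,  1.09888991],
       [ 0.99704861, -0.05362012,  0.05494508,  0.01853718],
       [-0.00204681, -0.7339943 , -0.67915255,  0.5710477 ],
       [ 0.      
[... 213 characters left out ...]
e-01],
       [-4.08603447e-01, -6.76074921e-01,  6.13160602e-01,
        -5.58376079e-01],
       [ 8.71602883e-05, -6.71829634e-01, -7.40705700e-01,
         7.88913109e-01],
       [ 0.00000000e+00,  0.00000000e+00,  0.00000000e+00,
         1.00000000e+00]])}
wrist {'vfov': 65.68686974658016, 'cx': 321.54112815560256, 'cy': 238.58483009182692, 'mount': array([[ 2.64377658e-04, -2.66369834e-01,  9.63870864e-01,
        -1.40888030e-01],
       [ 9.99999898e-01,  4.22745969e-04, -1.57459742e-04,
        -3.37256272e-04],
       [-3.65529997e-04,  9.63870807e-01,  2.66369919e-01,
        -7.39286603e-02],
       [ 0.00000000e+00,  0.00000000e+00,  0.00000000e+00,
         1.00000000e+00]])}
```

View pics/scene0.png

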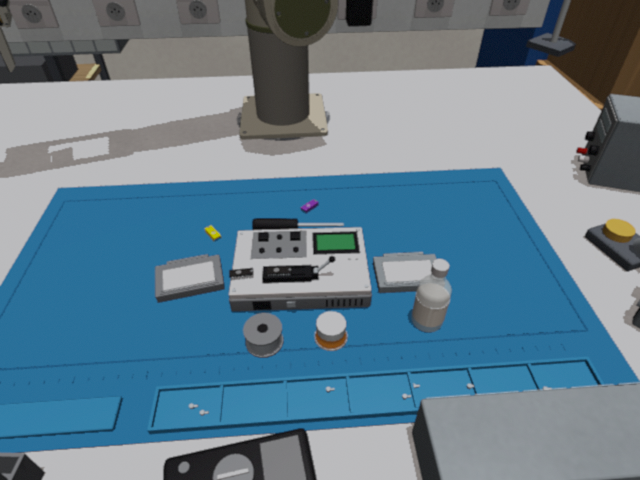

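View pics/side0.png

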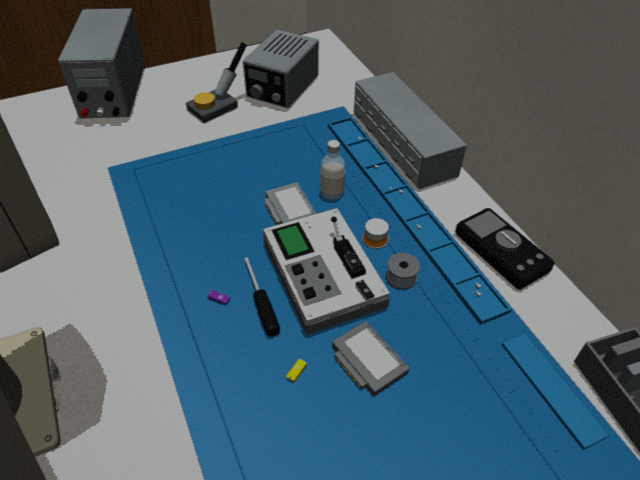

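The scene view shows the programmer around pixel (300,265), with the lever ball near (331,259). In the side view it is around (325,270), with the ball near (334,219). I'll enlarge both.

```bash
python3 - <<'E'
import cv2
a=cv2.imread("pics/scene0.png")[215:320,220:380];cv2.imwrite("pics/sc_z.png",cv2.resize(a,None,fx=5,fy=5,interpolation=cv2.INTER_CUBIC))
a=cv2.imread("pics/side0.png")[200:335,250:400];cv2.imwrite("pics/si_z.png",cv2.resize(a,None,fx=4,fy=4,interpolation=cv2.INTER_CUBIC))
E
```

```text
(no output)
```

View pics/sc_z.png

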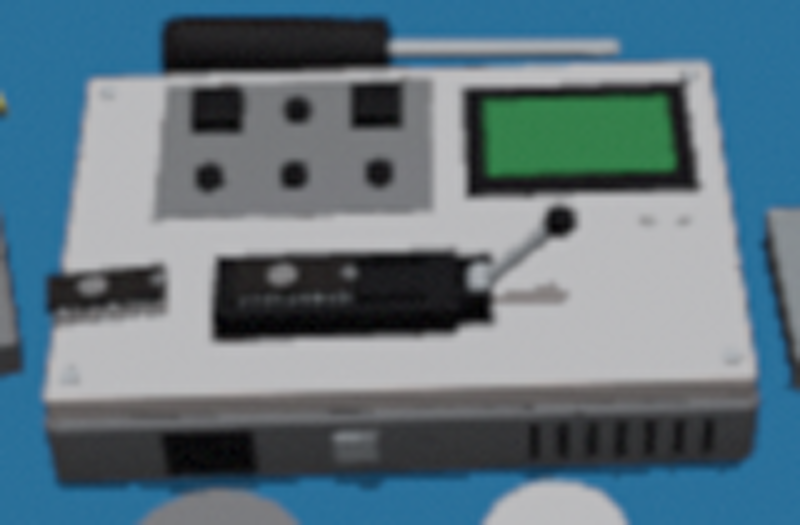

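View pics/si_z.png

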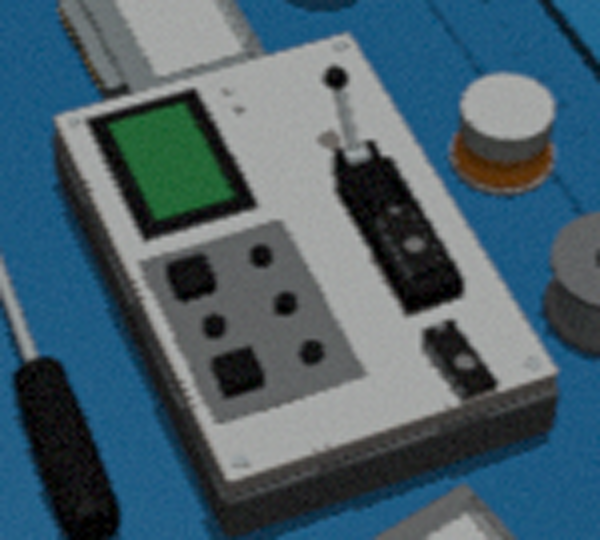

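```bash
cat > h.py <<'E'
import numpy as np
from cell import *
def ray(n,uv,T=None):
    c=get_calibration(n); f=240/np.tan(np.radians(c["vfov"])/2)
    d=np.array([(uv[0]-c["cx"])/f,(uv[1]-c["cy"])/f,1])
    T=c["T"] if T is None else T
    return T[:3,3],T[:3,:3]@d
def cast(n,uv,z,T=None):
    o,d=ray(n,uv,T); return o+d*(z-o[2])/d[2]
def tri(r):
    A=0;b=0
    for o,d in r:
        d=d/np.linalg.norm(d);P=np.eye(3)-np.outer(d,d);A=A+P;b=b+P@o
    p=np.linalg.solve(A,b)
    return p,[np.linalg.norm((np.eye(3)-np.outer(d,d)/(d@d))@(p-o)) for o,d in r]
def wristT():
    s=get_state();T=np.eye(4);T[:3,:3]=s["tcp_rot"];T[:3,3]=s["eef_pos"]
    return T@get_calibration("wrist")["mount"]
E
cat > m.py <<'E'
from h import *
sc=lambda u,v:(220+(u+.5)/5-.5,215+(v+.5)/5-.5)
si=lambda u,v:(250+(u+.5)/4-.5,200+(v+.5)/4-.5)
pts={"FR":(sc(89,77),si(228,482),.048),"FL":(sc(709,63),si(56,116),.048),"BL":(sc(756,380),si(348,34),.048),"BR":(sc(43,402),si(557,375),.048),
"SR":(sc(217,106),si(239,370),.056),"SL":(sc(377,103),si(191,275),.056),"stop":(sc(297,108),si(214,324),.053),
"ball":(sc(560,220),si(335,76),.09)}
for k,(a,b,z) in pts.items():
    print(k,cast("scene",a,z).round(4),cast("side",b,z).round(4),*[np.round(x,4) for x in tri([ray("scene",a),ray("side",b)])])
E
python3 m.py
```

```text
FR [ 0.4994 -0.083   0.048 ] [ 0.5    -0.0842  0.048 ] [ 0.4998 -0.0835  0.0479] [0.0006 0.0006]
FL [0.5092 0.1333 0.048 ] [0.5088 0.1301 0.048 ] [0.5089 0.1326 0.0468] [0.0011 0.0011]
BL [0.6549 0.1268 0.048 ] [0.652  0.1242 0.048 ] [0.6531 0.127  0.0455] [0.0004 0.0004]
BR [ 0.6467 -0.0881  0.048 ] [ 0.6435 -0.0907  0.048 ] [ 0.6446 -0.0888  0.0454] [0.0002 0.0002]
SR [ 0.5269 -0.0374  0.056 ] [ 0.5238 -0.041   0.056 ] [ 0.5244 -0.0383  0.0532] [0.0007 0.0007]
SL [0.5297 0.0166 0.056 ] [0.5256 0.013  0.056 ] [0.5265 0.0162 0.0526] [0.0005 0.0005]
stop [ 0.5268 -0.0106  0.053 ] [ 0.5249 -0.0128  0.053 ] [ 0.5253 -0.0111  0.0513] [0.0004 0.0004]
ball [0.6237 0.0695 0.09  ] [0.6157 0.0643 0.09  ] [0.6183 0.0699 0.0842] [0.0003 0.0003]
```

```bash
cat > rel.py <<'E'
import sys
from h import *
from scipy.spatial.transform import Rotation as R
yaw=-0.041
yt=np.array([np.sin(yaw),-np.cos(yaw),0]);xt=np.array([0,0,-1.]);RT=np.c_[xt,yt,np.cross(xt,yt)]
s=get_state();p=np.array([float(v) for v in sys.argv[1:4]])
Rc=s["tcp_rot"]
print("t",round(s["t"],2),"pos",s["eef_pos"].round(4),"shift",(Rc.T@(p-s["eef_pos"])).round(4),"turn",np.degrees(R.from_matrix(Rc.T@RT).as_rotvec()).round(2),"F",s["contact_force"].round(2),"q",s["qpos"].round(2))
E
python3 rel.py .55 .02 .25
```

```text
t 0.15 pos [ 0.2038 -0.5639  0.2428] shift [-0.0065 -0.4315 -0.524 ] turn [2.222e+01 1.000e-02 8.000e-02] F [ 0.03 -0.64 -0.61] q [-1.31  0.13  1.49 -0.    1.52 -0.09]
```

Request:
{"fn": "move_arm", "kwargs": {"motion": [[[-0.006,-0.4315,-0.524,22.2,0,0],[-0.006,-0.4315,-0.524,22.2,0,0],[-0.006,-0.4315,-0.524,22.2,0,0],[-0.006,-0.4315,-0.524,22.2,0,0],[-0.006,-0.4315,-0.524,22.2,0,0]]], "gripper": 0}}

```text
t: 0.57
eef_pos: [0.3101, -0.3841, 0.2451]
tcp_rot: [[-0.0, -0.043, -0.999], [0.0, -0.999, 0.043], [-1.0, -0.0, 0.0]]
contact_force: [1.2, 0.3, 0.2]
opening: 0.0644
```

```bash
python3 rel.py .55 .02 .25
```

```text
t 0.57 pos [ 0.3101 -0.3841  0.2451] shift [-0.0048 -0.414  -0.2223] turn [-0.12  0.01  0.03] F [1.21 0.31 0.21] q [-1.   -0.16  1.77  0.    1.53  0.62]
```

Request:
{"fn": "move_arm", "kwargs": {"motion": [[[-0.005,-0.414,-0.222,0,0,0],[-0.005,-0.414,-0.222,0,0,0],[-0.005,-0.414,-0.222,0,0,0],[-0.005,-0.414,-0.222,0,0,0],[-0.005,-0.414,-0.222,0,0,0]]]}}

```text
t: 0.98
eef_pos: [0.416, -0.2045, 0.2477]
tcp_rot: [[0.0, -0.041, -0.999], [-0.0, -0.999, 0.041], [-1.0, 0.0, -0.0]]
contact_force: [0.5, -0.2, 0.1]
opening: 0.0307
```

```bash
python3 rel.py .55 .02 .25
```

```text
t 0.98 pos [ 0.416  -0.2045  0.2477] shift [-0.0023 -0.2298 -0.1247] turn [ 0.   -0.01 -0.01] F [ 0.45 -0.23  0.12] q [-0.57 -0.25  1.85  0.    1.55  1.04]
```

Request:
{"fn": "move_arm", "kwargs": {"motion": [[[-0.002,-0.23,-0.125,0,0,0],[-0.002,-0.23,-0.125,0,0,0],[-0.002,-0.23,-0.125,0,0,0],[-0.002,-0.23,-0.125,0,0,0],[-0.002,-0.23,-0.125,0,0,0]]]}}

```text
t: 1.4
eef_pos: [0.5229, -0.0254, 0.2492]
tcp_rot: [[0.0, -0.04, -0.999], [-0.0, -0.999, 0.04], [-1.0, 0.0, -0.0]]
contact_force: [1.1, -1.1, 1.3]
opening: 0.0014
```

Request:
{"fn": "move_arm", "kwargs": {"motion": [[[0,-0.03,-0.005,0,0,0],[0,-0.03,-0.005,0,0,0],[0,-0.03,-0.005,0,0,0]]]}}

```text
t: 1.65
eef_pos: [0.5286, 0.0038, 0.2488]
tcp_rot: [[-0.001, -0.037, -0.999], [0.0, -0.999, 0.037], [-1.0, 0.0, 0.001]]
contact_force: [0.1, 0.1, -0.1]
opening: 0.0004
```

```bash
python3 - <<'E'
from h import *
import cv2
T=wristT(); np.save("T1.npy",T)
cv2.imwrite("pics/w1.png",snapshot("wrist")[:,:,::-1]);s=get_state();print(s["t"],s["eef_pos"],s["qvel"].round(3))
E
```

```text
1.7 [0.52836976 0.00255516 0.24882046] [-0.036 -0.014  0.006 -0.002  0.    -0.003]
```

View pics/w1.png

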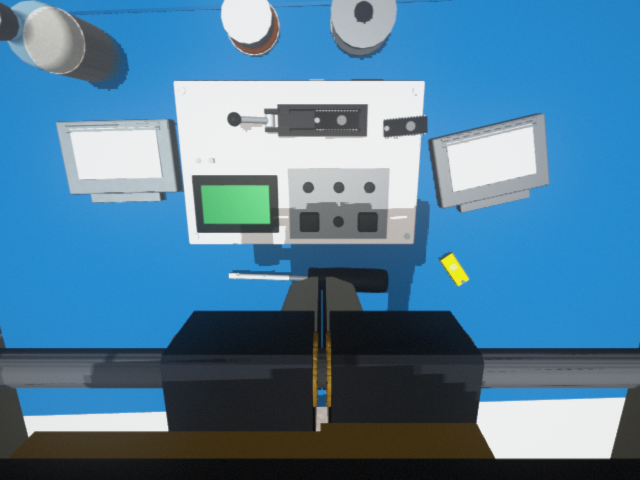

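The wrist view shows the closed fingertips at (322,278), start keys at (310,222) and (368,222), and the ball at (234,119). I'll zoom in for exact pixels and the fingertip shape.

```bash
python3 - <<'E'
import cv2
a=cv2.imread("pics/w1.png")[262:352,262:382];cv2.imwrite("pics/w1f.png",cv2.resize(a,None,fx=6,fy=6,interpolation=cv2.INTER_CUBIC))
from h import *
T=np.load("T1.npy")
g=cv2.cvtColor(cv2.imread("pics/w1.png"),cv2.COLOR_BGR2GRAY)
def blob(x0,y0,x1,y1,th):
    m=(g[y0:y1,x0:x1]<th).astype(np.uint8)
    n,l,st,ce=cv2.connectedComponentsWithStats(m)
    return [(c+[x0,y0]).round(1).tolist()+s[2:].tolist() for c,s in zip(ce[1:],st[1:]) if s[4]>20]
print(blob(292,178,388,236,60)); print(blob(222,106,262,134,50))
for n,u,z in(("SL",(310,222),.056),("SR",(368,222),.056),("stop",(338,221.5),.053),("BL",(175,82),.048),("BR",(424,80),.048),("FR",(413,244),.048),("FL",(190,243),.048)):
    print(n,cast("wrist",u,z,T).round(4))
si=lambda u,v:(250+(u+.5)/4-.5,200+(v+.5)/4-.5)
sc=lambda u,v:(220+(u+.5)/5-.5,215+(v+.5)/5-.5)
print("ball",tri([ray("scene",sc(560,220)),ray("side",si(335,76)),ray("wrist",(234,119),T)]))
# predicted fingertip px
c=get_calibration("wrist");M=np.linalg.inv(c["mount"]);f=240/np.tan(np.radians(c["vfov"])/2)
for p in([.025,0,0],[.025,.0175,0],[.025,-.0175,0],[.025,.0175,-.0075],[.025,.0,-.0075],[.025,.0,.0075],[.006,.0175,-.0075]):
    q=M@np.r_[p,1];print(p,(f*q[:2]/q[2]+[c["cx"],c["cy"]]).round(1),q[2].round(3))
E
```

```text
[[309.6, 222.4, 18, 19, 294], [367.1, 222.2, 19, 19, 335], [338.0, 221.1, 9, 10, 67]]
[]
SL [0.5262 0.0149 0.056 ]
SR [ 0.5242 -0.0384  0.056 ]
stop [ 0.525 -0.011  0.053]
BL [0.651  0.1249 0.048 ]
BR [ 0.6447 -0.0875  0.048 ]
FR [ 0.4991 -0.0823  0.048 ]
FL [0.508  0.1309 0.048 ]
ball (array([0.61787581, 0.06973456, 0.08407637]), [np.float64(0.0004222754400156327), np.float64(0.0005404182907672179), np.float64(0.0005618032834333121)])
[0.025, 0, 0] [322.3 294.3] 0.18
[0.025, 0.0175, 0] [358.5 294.3] 0.18
[0.025, -0.0175, 0] [286.1 294.3] 0.18
[0.025, 0.0175, -0.0075] [358.9 279.8] 0.178
[0.025, 0.0, -0.0075] [322.3 279.8] 0.178
[0.025, 0.0, 0.0075] [322.3 308.5] 0.182
[0.006, 0.0175, -0.0075] [363.2 296.4] 0.159
```

View pics/w1f.png

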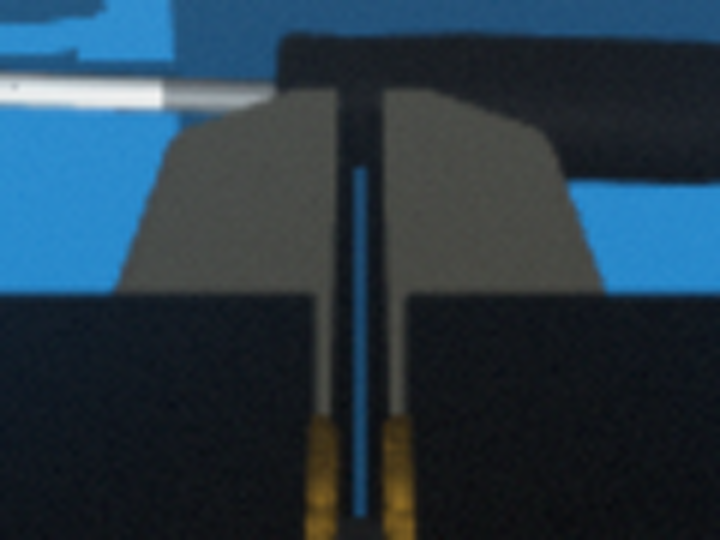

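```bash
python3 rel.py .6175 .0440 .13
```

```text
t 1.7 pos [0.5284 0.0026 0.2488] shift [ 0.1187 -0.0449 -0.0876] turn [ 0.12  0.06 -0.02] F [ 0.21 -0.02 -0.04] q [-0.09 -0.07  1.68 -0.    1.53  1.52]
```

Request:
{"fn": "move_arm", "kwargs": {"motion": [[[0.03,-0.02,-0.04,0,0,0],[0.06,-0.045,-0.0875,0,0,0],[0.09,-0.045,-0.0875,0,0,0],[0.119,-0.045,-0.0875,0,0,0],[0.119,-0.045,-0.0875,0,0,0]]]}}

```text
t: 2.12
eef_pos: [0.6134, 0.0425, 0.1207]
tcp_rot: [[-0.013, -0.042, -0.999], [-0.0, -0.999, 0.042], [-1.0, 0.001, 0.013]]
contact_force: [-2.0, 1.0, -1.5]
opening: 0.0002
```

Request:
{"fn": "move_arm", "kwargs": {"motion": [[[0,0,0,0,0,0],[0,0,0,0,0,0],[0,0,0,0,0,0]]]}}

```text
t: 2.37
eef_pos: [0.6193, 0.0425, 0.1338]
tcp_rot: [[0.005, -0.042, -0.999], [-0.0, -0.999, 0.042], [-1.0, 0.0, -0.005]]
contact_force: [0.0, 0.9, 0.3]
opening: 0.0003
```

```bash
python3 rel.py .6175 .0440 .10;python3 - <<'E'
from h import *
import cv2
cv2.imwrite("pics/w2.png",snapshot("wrist")[:,:,::-1]);cv2.imwrite("pics/s2.png",cv2.resize(snapshot("side")[170:320,230:430,::-1],None,fx=4,fy=4))
E
```

```text
t 2.37 pos [0.6193 0.0425 0.1338] shift [ 0.0338 -0.0014  0.0021] turn [-0.05 -0.27 -0.  ] F [0.01 0.94 0.3 ] q [-0.01  0.26  1.55 -0.    1.33  1.6 ]
```

View pics/w2.png

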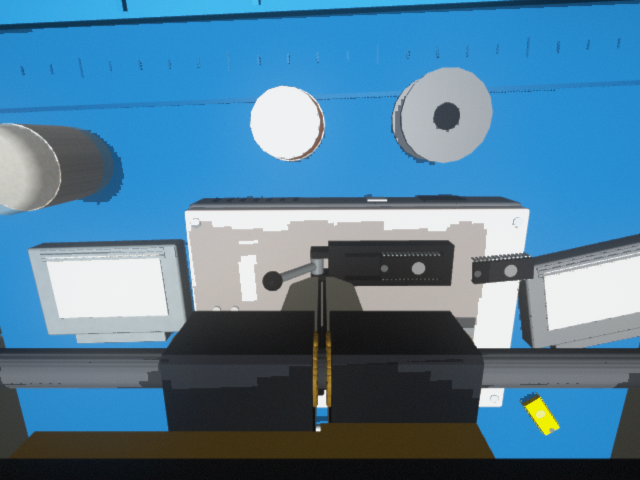

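View pics/s2.png

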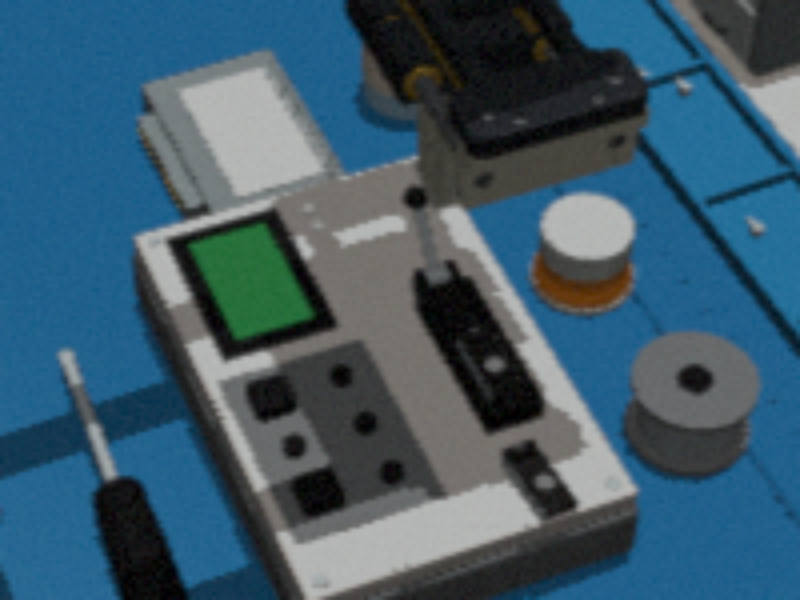

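Request:
{"fn": "move_arm", "kwargs": {"motion": [[[0.006,0,0,0,0,0],[0.012,0,0,0,0,0],[0.018,0,0,0,0,0],[0.024,0,0,0,0,0],[0.03,0,0,0,0,0]]]}}

```text
t: 2.88
eef_pos: [0.6175, 0.0436, 0.0992]
tcp_rot: [[-0.001, -0.041, -0.999], [0.0, -0.999, 0.041], [-1.0, 0.0, 0.001]]
contact_force: [-0.1, -0.3, -0.1]
opening: 0.0006
```

Request:
{"fn": "move_arm", "kwargs": {"motion": [[[0,0,0,0,0,0],[0,0,0,0,0,0],[0,0,0,0,0,0],[0,0,0,0,0,0],[0,0,0,0,0,0]]]}}

```text
t: 3.3
eef_pos: [0.6182, 0.0436, 0.1008]
tcp_rot: [[0.001, -0.041, -0.999], [0.0, -0.999, 0.041], [-1.0, -0.0, -0.001]]
contact_force: [0.4, -0.2, -0.7]
opening: 0.0006
```

```bash
python3 rel.py .6175 .0440 .10
```

```text
t 3.3 pos [0.6182 0.0436 0.1008] shift [ 0.0008 -0.0004  0.0007] turn [ 0.02 -0.05  0.  ] F [ 0.4  -0.22 -0.72] q [-0.01  0.29  1.57  0.    1.28  1.6 ]
```

Request:
{"fn": "move_arm", "kwargs": {"motion": [[[0,-0.003,0,0,0,0],[0,-0.006,0,0,0,0],[0,-0.009,0,0,0,0],[0.001,-0.012,0,0,0,0],[0.002,-0.015,0,0,0,0]]]}}

```text
t: 3.72
eef_pos: [0.6186, 0.0586, 0.0983]
tcp_rot: [[0.0, -0.041, -0.999], [-0.0, -0.999, 0.041], [-1.0, 0.0, -0.0]]
contact_force: [0.1, -2.1, -0.4]
opening: 0.0003
```

Request:
{"fn": "move_arm", "kwargs": {"motion": [[[0.001,-0.003,0,0,0,0],[0.002,-0.006,0,0,0,0],[0.003,-0.009,0,0,0,0],[0.004,-0.012,0,0,0,0],[0.005,-0.015,0,0,0,0]]]}}

```text
t: 4.13
eef_pos: [0.6191, 0.0737, 0.0932]
tcp_rot: [[-0.0, -0.041, -0.999], [-0.0, -0.999, 0.041], [-1.0, 0.0, 0.0]]
contact_force: [0.1, -2.7, 0.7]
opening: 0.0005
```

```bash
python3 rel.py .6175 .0776 .0875;python3 - <<'E'
from h import *
import cv2
cv2.imwrite("pics/w3.png",snapshot("wrist")[:,:,::-1]);cv2.imwrite("pics/s3.png",cv2.resize(snapshot("side")[170:320,230:430,::-1],None,fx=4,fy=4))
E
```

```text
t 4.13 pos [0.6191 0.0737 0.0932] shift [ 0.0057 -0.0038  0.0018] turn [ 0.02  0.   -0.01] F [ 0.05 -2.69  0.73] q [ 0.04  0.31  1.57 -0.    1.27  1.65]
```

View pics/w3.png

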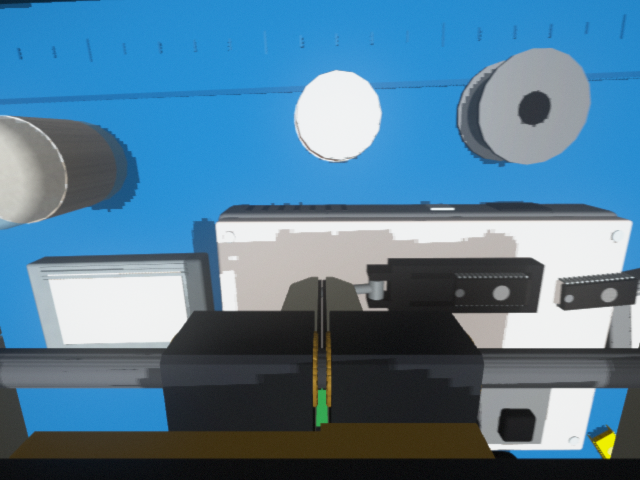

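View pics/s3.png

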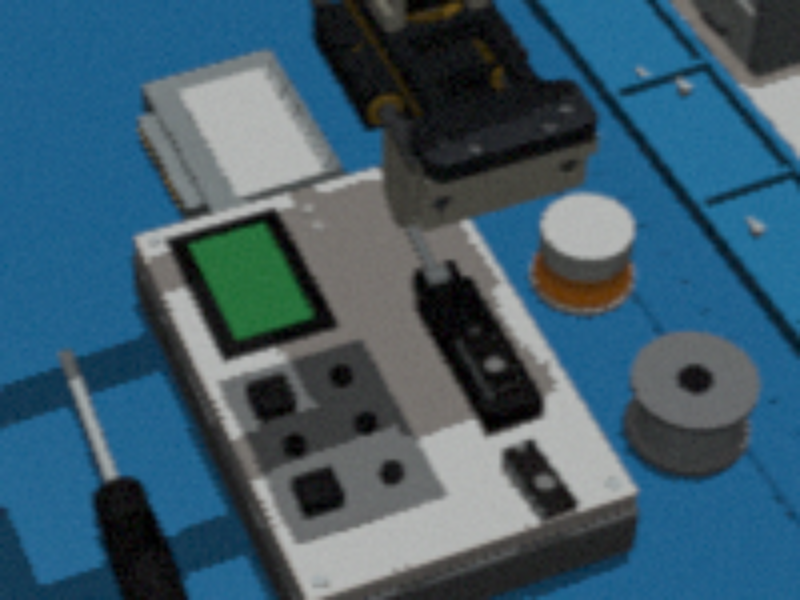

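The lever is moving under the fingers, with a force of about 2.7 N. Next I finish over the ball and press down.

Request:
{"fn": "move_arm", "kwargs": {"motion": [[[0.001,-0.001,0.001,0,0,0],[0.002,-0.002,0.001,0,0,0],[0.004,-0.003,0.001,0,0,0],[0.005,-0.004,0.001,0,0,0],[0.006,-0.005,0.001,0,0,0]]]}}

```text
t: 4.65
eef_pos: [0.6183, 0.0785, 0.0872]
tcp_rot: [[-0.0, -0.041, -0.999], [-0.0, -0.999, 0.041], [-1.0, 0.0, 0.0]]
contact_force: [-1.1, -4.9, 5.9]
opening: 0.0001
```

Request:
{"fn": "move_arm", "kwargs": {"motion": [[[0.0005,0,0,0,0,0],[0.001,0,0,0,0,0],[0.001,0,0,0,0,0],[0.001,0,0,0,0,0]]]}}

```text
t: 4.98
eef_pos: [0.6184, 0.0784, 0.087]
tcp_rot: [[0.0, -0.041, -0.999], [-0.0, -0.999, 0.041], [-1.0, 0.0, -0.0]]
contact_force: [-2.9, -2.7, 7.9]
opening: 0.0006
```

Request:
{"fn": "move_arm", "kwargs": {"motion": [[[0.001,0,0,0,0,0],[0.0015,0,0,0,0,0],[0.0015,0,0,0,0,0]]]}}

```text
t: 5.23
eef_pos: [0.6187, 0.0784, 0.0866]
tcp_rot: [[0.001, -0.041, -0.999], [-0.0, -0.999, 0.041], [-1.0, 0.0, -0.001]]
contact_force: [-5.9, -2.7, 13.6]
opening: 0.0002
```

Request:
{"fn": "move_arm", "kwargs": {"motion": [[[-0.01,0,0,0,0,0],[-0.025,0,0,0,0,0],[-0.045,0,0,0,0,0],[-0.06,0,0,0,0,0],[-0.065,0,0,0,0,0]]]}}

```text
t: 5.65
eef_pos: [0.6197, 0.079, 0.1529]
tcp_rot: [[0.004, -0.04, -0.999], [0.001, -0.999, 0.04], [-1.0, -0.001, -0.004]]
contact_force: [0.0, 0.4, 0.8]
opening: 0.0007
```

Request:
{"fn": "move_arm", "kwargs": {"motion": [[[0,0,0.02,0,0,0],[0,0.02,0.05,0,0,0],[0,0.05,0.07,0,0,0],[0,0.07,0.085,0,0,0],[0,0.085,0.09,0,0,0]]], "gripper": 0.047}}

```text
t: 6.07
eef_pos: [0.5224, -0.0035, 0.1487]
tcp_rot: [[-0.002, -0.041, -0.999], [0.0, -0.999, 0.041], [-1.0, -0.0, 0.002]]
contact_force: [-0.5, -0.0, 0.1]
opening: 0.0289
```

Request:
{"fn": "move_arm", "kwargs": {"motion": [[[0,0,0,0,0,0],[0,0,0,0,0,0],[0,0,0,0,0,0],[0,0,0,0,0,0],[0,0,0,0,0,0]]]}}

```text
t: 6.48
eef_pos: [0.5253, -0.0018, 0.1496]
tcp_rot: [[-0.0, -0.04, -0.999], [0.0, -0.999, 0.04], [-1.0, -0.0, 0.0]]
contact_force: [1.0, 0.0, 1.0]
opening: 0.0469
```

```bash
python3 rel.py .526 -.0115 .10;python3 - <<'E'
from h import *
import cv2
np.save("T4.npy",wristT());print(get_state()["opening"])
cv2.imwrite("pics/w4.png",snapshot("wrist")[:,:,::-1]);cv2.imwrite("pics/s4.png",cv2.resize(snapshot("side")[170:320,230:430,::-1],None,fx=4,fy=4))
E
```

```text
t 6.48 pos [ 0.5253 -0.0018  0.1496] shift [ 0.0496  0.0096 -0.0011] turn [0.08 0.01 0.02] F [0.97 0.01 0.98] q [-0.1  -0.01  1.81  0.    1.34  1.51]
0.04686615444790855
```

View pics/w4.png

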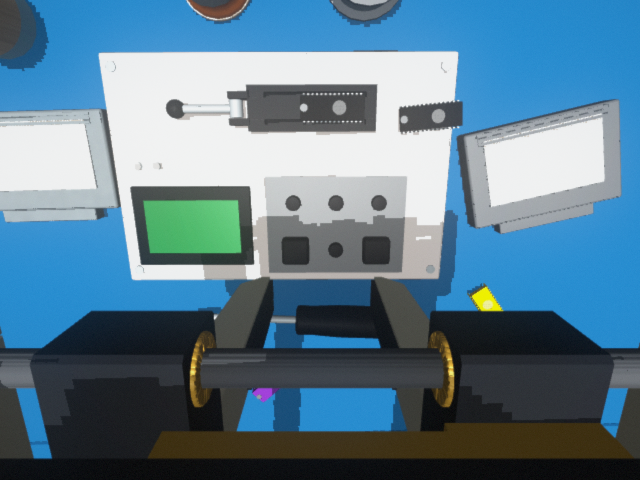

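View pics/s4.png

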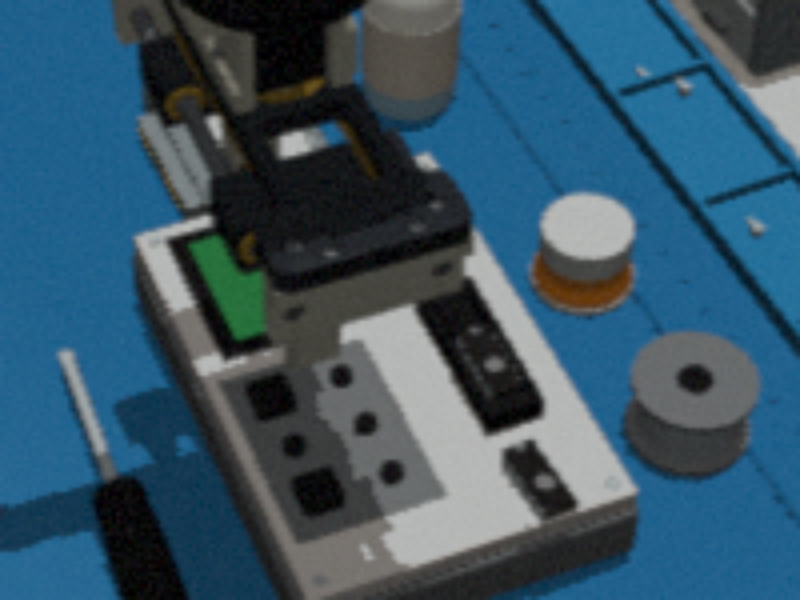

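The wrist view shows the lever lying along +y, ball at (175,108), with start keys at (295,250) and (376,250). I'll check the lever angle and key positions in numbers.

```bash
python3 - <<'E'
from h import *
import cv2
T=np.load("T4.npy")
g=cv2.cvtColor(cv2.imread("pics/w4.png"),cv2.COLOR_BGR2GRAY)
m=(g<58).astype(np.uint8)
n,l,st,ce=cv2.connectedComponentsWithStats(m)
for s,c in zip(st,ce):
    if 30<s[4]<1500 and c[1]<280: print(c.round(1),s[2:],[cast("wrist",c,z,T)[:2].round(4).tolist() for z in (.056,.057)])
E
```

```text
[228.4 255.2] [ 52  30 579] [[0.5252, 0.0603], [0.5255, 0.0601]]
[295.2 250.1] [ 27  27 704] [[0.527, 0.0159], [0.5273, 0.0158]]
[375.6 250.1] [ 28  27 719] [[0.525, -0.0371], [0.5253, -0.037]]
[335.3 249.5] [ 14  14 157] [[0.5264, -0.0105], [0.5267, -0.0105]]
[150.8 260.8] [21  9 79] [[0.5233, 0.1124], [0.5237, 0.1119]]
```

```bash
python3 - <<'E'
from h import *
T=np.load("T4.npy")
for z in(.057,.061):print(cast("wrist",(175,108),z,T).round(4))
E
python3 rel.py .526 -.0108 .10
```

```text
[0.6183 0.082  0.057 ]
[0.618  0.0805 0.061 ]
t 6.58 pos [ 0.5251 -0.002   0.1496] shift [ 0.0496  0.0088 -0.0012] turn [0.08 0.02 0.01] F [-0.73 -0.09  0.4 ] q [-0.1  -0.01  1.81  0.    1.34  1.51]
```

Request:
{"fn": "move_arm", "kwargs": {"motion": [[[0.012,0.003,0,0,0,0],[0.025,0.006,-0.001,0,0,0],[0.04,0.009,-0.001,0,0,0],[0.05,0.009,-0.001,0,0,0],[0.056,0.009,-0.001,0,0,0]]]}}

```text
t: 7.0
eef_pos: [0.5239, -0.0118, 0.0908]
tcp_rot: [[-0.004, -0.041, -0.999], [0.0, -0.999, 0.041], [-1.0, -0.0, 0.004]]
contact_force: [-0.5, 1.1, 0.5]
opening: 0.0467
```

Request:
{"fn": "move_arm", "kwargs": {"motion": [[[0,0,0,0,0,0],[0,0,0,0,0,0],[0,0,0,0,0,0],[0,0,0,0,0,0],[0,0,0,0,0,0]]]}}

```text
t: 7.42
eef_pos: [0.5262, -0.0117, 0.0947]
tcp_rot: [[0.002, -0.041, -0.999], [-0.0, -0.999, 0.041], [-1.0, 0.0, -0.002]]
contact_force: [-0.0, 0.9, -0.6]
opening: 0.0472
```

```bash
python3 rel.py .526 -.0108 .077;python3 - <<'E'
from h import *
import cv2
cv2.imwrite("pics/w5.png",snapshot("wrist")[:,:,::-1]);cv2.imwrite("pics/s5.png",cv2.resize(snapshot("side")[200:320,240:400,::-1],None,fx=5,fy=5))
E
```

```text
t 7.42 pos [ 0.5262 -0.0117  0.0947] shift [ 0.0177 -0.0009  0.0003] turn [ 0.03 -0.09 -0.01] F [-0.03  0.94 -0.64] q [-0.12  0.06  1.85  0.    1.24  1.49]
```

View pics/w5.png

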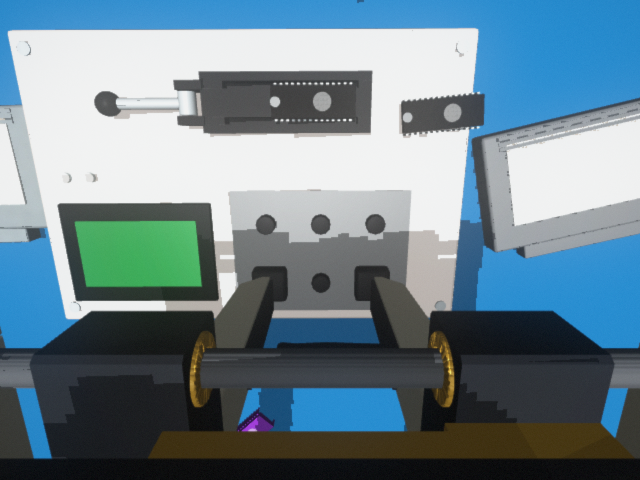

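View pics/s5.png

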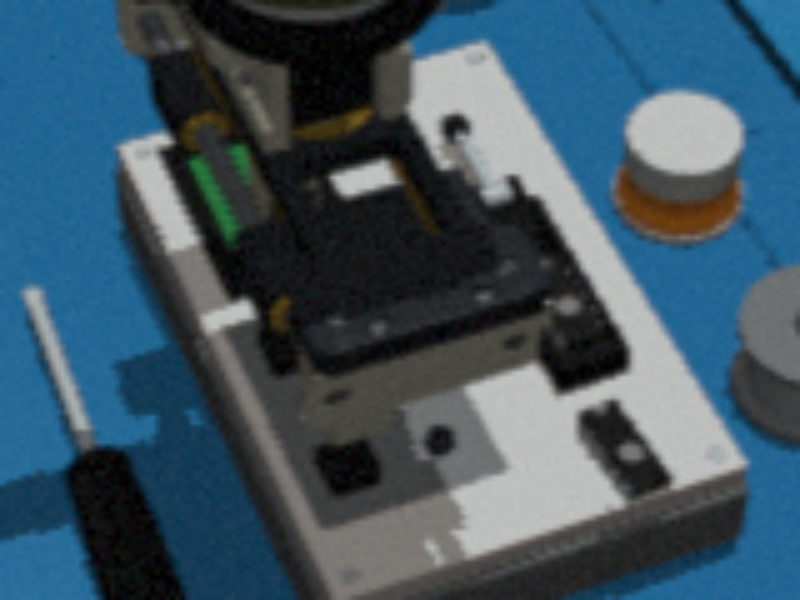

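Fingertips line up over both keys, and the stop key at (320,282) sits clear between them. Descending.

Request:
{"fn": "move_arm", "kwargs": {"motion": [[[0.002,-0.001,0,0,0,0],[0.005,-0.001,0,0,0,0],[0.008,-0.001,0,0,0,0],[0.01,-0.001,0,0,0,0],[0.01,-0.001,0,0,0,0]]]}}

```text
t: 7.93
eef_pos: [0.525, -0.0106, 0.0829]
tcp_rot: [[-0.001, -0.041, -0.999], [0.0, -0.999, 0.041], [-1.0, -0.0, 0.001]]
contact_force: [0.0, -0.2, 0.1]
opening: 0.0471
```

Request:
{"fn": "move_arm", "kwargs": {"motion": [[[0,0,0,0,0,0],[0,0,0,0,0,0],[0,0,0,0,0,0],[0,0,0,0,0,0]]]}}

```text
t: 8.27
eef_pos: [0.5258, -0.0107, 0.084]
tcp_rot: [[0.0, -0.041, -0.999], [-0.0, -0.999, 0.041], [-1.0, 0.0, -0.0]]
contact_force: [-1.0, 0.2, -0.1]
opening: 0.0469
```

Bottom is at about 59 mm, 3 mm above the keys. Pressing now.

Request:
{"fn": "move_arm", "kwargs": {"motion": [[[0.002,0,0,0,0,0],[0.004,0,0,0,0,0],[0.0055,0,0,0,0,0],[0.007,0,0,0,0,0],[0.007,0,0,0,0,0]]]}}

```text
t: 8.68
eef_pos: [0.526, -0.0108, 0.0774]
tcp_rot: [[0.001, -0.041, -0.999], [-0.0, -0.999, 0.041], [-1.0, 0.0, -0.001]]
contact_force: [-2.6, -0.3, 7.5]
opening: 0.0472
```

Request:
{"fn": "move_arm", "kwargs": {"motion": [[[0.0005,0,0,0,0,0],[0.001,0,0,0,0,0],[0.001,0,0,0,0,0]]]}}

```text
t: 8.93
eef_pos: [0.526, -0.0107, 0.0772]
tcp_rot: [[0.001, -0.041, -0.999], [-0.0, -0.999, 0.041], [-1.0, 0.0, -0.001]]
contact_force: [-5.1, 1.0, 13.8]
opening: 0.0468
```

Request:
{"fn": "move_arm", "kwargs": {"motion": [[[0.0005,0,0,0,0,0],[0.0005,0,0,0,0,0],[0.0005,0,0,0,0,0],[0.0005,0,0,0,0,0],[0.0005,0,0,0,0,0]]]}}

```text
t: 9.35
eef_pos: [0.5261, -0.0108, 0.0771]
tcp_rot: [[0.001, -0.041, -0.999], [-0.0, -0.999, 0.041], [-1.0, 0.0, -0.001]]
contact_force: [-7.6, 1.4, 18.2]
opening: 0.0472
```

```bash
python3 - <<'E'
from h import *
import cv2
s=get_state();print(s["t"],s["eef_pos"],s["contact_force"],s["torque"],s["tcp_rot"])
cv2.imwrite("pics/w6.png",cv2.resize(snapshot("wrist")[180:330,200:440,::-1],None,fx=3.3,fy=3.3));cv2.imwrite("pics/s6.png",cv2.resize(snapshot("side")[200:320,240:400,::-1],None,fx=5,fy=5))
E
```

```text
9.35 [ 0.52606073 -0.01078894  0.07711367] [-7.5666914   1.36930383 18.15108964] [ 0.14540871  1.47439906 -0.0227493 ] [[ 7.33537700e-04 -4.06203191e-02 -9.99174385e-01]
 [-1.91834779e-04 -9.99174641e-01  4.06201887e-02]
 [-9.99999713e-01  1.61879958e-04 -7.40724658e-04]]
```

View pics/w6.png

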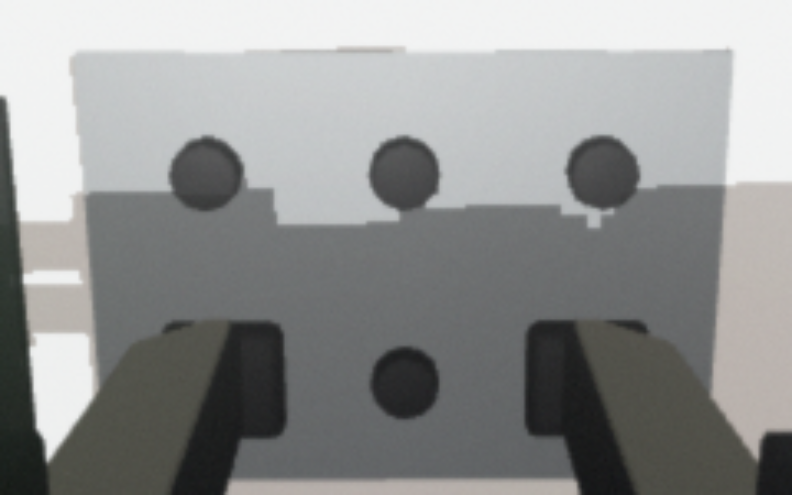

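Both keys are pressed down and the stop key at (405,382) is free. Holding.

Request:
{"fn": "move_arm", "kwargs": {"motion": [[[0,0,0,0,0,0],[0,0,0,0,0,0],[0,0,0,0,0,0],[0,0,0,0,0,0],[0,0,0,0,0,0]]]}}

```text
t: 9.87
eef_pos: [0.5261, -0.0108, 0.0771]
tcp_rot: [[0.001, -0.041, -0.999], [-0.0, -0.999, 0.041], [-1.0, 0.0, -0.001]]
contact_force: [-8.1, 0.3, 17.5]
opening: 0.047
```

Request:
{"fn": "move_arm", "kwargs": {"motion": [[[0,0,0,0,0,0],[0,0,0,0,0,0],[0,0,0,0,0,0],[0,0,0,0,0,0],[0,0,0,0,0,0]]]}}

```text
t: 10.28
eef_pos: [0.5261, -0.0108, 0.0771]
tcp_rot: [[0.001, -0.041, -0.999], [-0.0, -0.999, 0.041], [-1.0, 0.0, -0.001]]
contact_force: [-7.6, -0.2, 18.8]
opening: 0.0469
```

Request:
{"fn": "move_arm", "kwargs": {"motion": [[[0,0,0,0,0,0],[0,0,0,0,0,0],[0,0,0,0,0,0],[0,0,0,0,0,0],[0,0,0,0,0,0]]]}}

```text
t: 10.7
eef_pos: [0.5261, -0.0108, 0.0771]
tcp_rot: [[0.001, -0.041, -0.999], [-0.0, -0.999, 0.041], [-1.0, 0.0, -0.001]]
contact_force: [-8.9, 1.0, 18.2]
opening: 0.0469
```

Request:
{"fn": "move_arm", "kwargs": {"motion": [[[0,0,0,0,0,0],[0,0,0,0,0,0],[0,0,0,0,0,0],[0,0,0,0,0,0],[0,0,0,0,0,0]]]}}

```text
t: 11.12
eef_pos: [0.5261, -0.0108, 0.0771]
tcp_rot: [[0.001, -0.041, -0.999], [-0.0, -0.999, 0.041], [-1.0, 0.0, -0.001]]
contact_force: [-6.8, 0.2, 18.2]
opening: 0.0467
```

Request:
{"fn": "move_arm", "kwargs": {"motion": [[[0,0,0,0,0,0],[0,0,0,0,0,0],[0,0,0,0,0,0],[0,0,0,0,0,0],[0,0,0,0,0,0]]]}}

```text
t: 11.53
eef_pos: [0.5261, -0.0108, 0.0771]
tcp_rot: [[0.001, -0.041, -0.999], [-0.0, -0.999, 0.041], [-1.0, 0.0, -0.001]]
contact_force: [-8.2, 0.2, 18.9]
opening: 0.0471
```

Request:
{"fn": "move_arm", "kwargs": {"motion": [[[0,0,0,0,0,0],[0,0,0,0,0,0],[0,0,0,0,0,0],[0,0,0,0,0,0],[0,0,0,0,0,0]]]}}

```text
t: 11.95
eef_pos: [0.5261, -0.0108, 0.0771]
tcp_rot: [[0.001, -0.041, -0.999], [-0.0, -0.999, 0.041], [-1.0, 0.0, -0.001]]
contact_force: [-7.0, 0.2, 18.5]
opening: 0.0471
```

Request:
{"fn": "move_arm", "kwargs": {"motion": [[[0,0,0,0,0,0],[0,0,0,0,0,0],[0,0,0,0,0,0],[0,0,0,0,0,0],[0,0,0,0,0,0]]]}}

```text
t: 12.37
eef_pos: [0.5261, -0.0108, 0.0772]
tcp_rot: [[0.001, -0.041, -0.999], [-0.0, -0.999, 0.041], [-1.0, 0.0, -0.001]]
contact_force: [-7.9, 0.7, 18.0]
opening: 0.0465
```

Request:
{"fn": "move_arm", "kwargs": {"motion": [[[0,0,0,0,0,0],[0,0,0,0,0,0],[0,0,0,0,0,0],[0,0,0,0,0,0],[0,0,0,0,0,0]]]}}

```text
t: 12.78
eef_pos: [0.5261, -0.0108, 0.0771]
tcp_rot: [[0.001, -0.041, -0.999], [-0.0, -0.999, 0.041], [-1.0, 0.0, -0.001]]
contact_force: [-8.1, 1.2, 18.2]
opening: 0.047
```

Request:
{"fn": "move_arm", "kwargs": {"motion": [[[0,0,0,0,0,0],[0,0,0,0,0,0],[0,0,0,0,0,0],[0,0,0,0,0,0],[0,0,0,0,0,0]]]}}

```text
t: 13.2
eef_pos: [0.5261, -0.0108, 0.0771]
tcp_rot: [[0.001, -0.041, -0.999], [-0.0, -0.999, 0.041], [-1.0, 0.0, -0.001]]
contact_force: [-7.2, -0.2, 18.1]
opening: 0.047
```

Request:
{"fn": "move_arm", "kwargs": {"motion": [[[0,0,0,0,0,0],[0,0,0,0,0,0],[0,0,0,0,0,0],[0,0,0,0,0,0],[0,0,0,0,0,0]]]}}

```text
t: 13.62
eef_pos: [0.5261, -0.0108, 0.0772]
tcp_rot: [[0.001, -0.041, -0.999], [-0.0, -0.999, 0.041], [-1.0, 0.0, -0.001]]
contact_force: [-7.6, 0.1, 18.4]
opening: 0.0472
```

```bash
python3 rel.py .526 -.0108 .077
```

```text
t 13.62 pos [ 0.5261 -0.0108  0.0772] shift [0.0002 0.0001 0.0001] turn [ 0.03 -0.04 -0.01] F [-7.59  0.13 18.37] q [-0.12  0.08  1.86 -0.    1.2   1.49]
```

Held for over 4.2 s. Lifting clear.

Request:
{"fn": "move_arm", "kwargs": {"motion": [[[-0.003,0,0,0,0,0],[-0.008,0,0,0,0,0],[-0.02,0,0,0,0,0],[-0.04,0,0,0,0,0],[-0.06,0,0,0,0,0]]]}}

```text
t: 14.03
eef_pos: [0.5246, -0.0106, 0.1355]
tcp_rot: [[-0.002, -0.041, -0.999], [0.0, -0.999, 0.041], [-1.0, -0.0, 0.002]]
contact_force: [0.7, 0.3, 0.1]
opening: 0.0471
```

Request:
{"fn": "move_arm", "kwargs": {"motion": [[[-0.02,0,0,0,0,0],[-0.04,0,0,0,0,0],[-0.05,0,0,0,0,0],[-0.055,0,0,0,0,0],[-0.055,0,0,0,0,0]]]}}

```text
t: 14.45
eef_pos: [0.5262, -0.0108, 0.1914]
tcp_rot: [[0.002, -0.041, -0.999], [-0.0, -0.999, 0.041], [-1.0, 0.0, -0.002]]
contact_force: [-0.2, -0.7, -0.2]
opening: 0.0471
```

Request:
{"fn": "move_arm", "kwargs": {"motion": [[[0,0,0,0,0,0],[0,0,0,0,0,0],[0,0,0,0,0,0],[0,0,0,0,0,0],[0,0,0,0,0,0]]]}}

```text
t: 14.87
eef_pos: [0.5252, -0.0107, 0.1895]
tcp_rot: [[-0.001, -0.041, -0.999], [0.0, -0.999, 0.041], [-1.0, -0.0, 0.001]]
contact_force: [0.3, 0.4, 0.1]
opening: 0.0474
```

```bash
python3 - <<'E'
from h import *
import cv2
s=get_state();print(s["t"],s["eef_pos"],s["contact_force"])
cv2.imwrite("pics/w7.png",snapshot("wrist")[:,:,::-1]);cv2.imwrite("pics/s7.png",cv2.resize(snapshot("scene")[215:320,220:380,::-1],None,fx=5,fy=5))
E
```

```text
14.8667 [ 0.52520994 -0.01066278  0.18951993] [0.26581548 0.44410497 0.14846717]
```

View pics/w7.png

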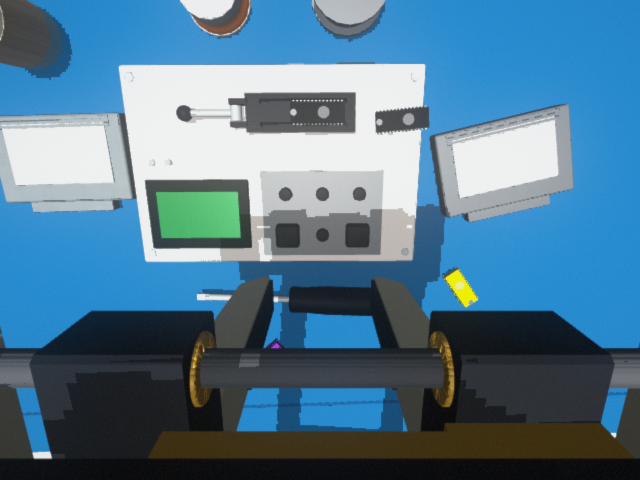

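View pics/s7.png

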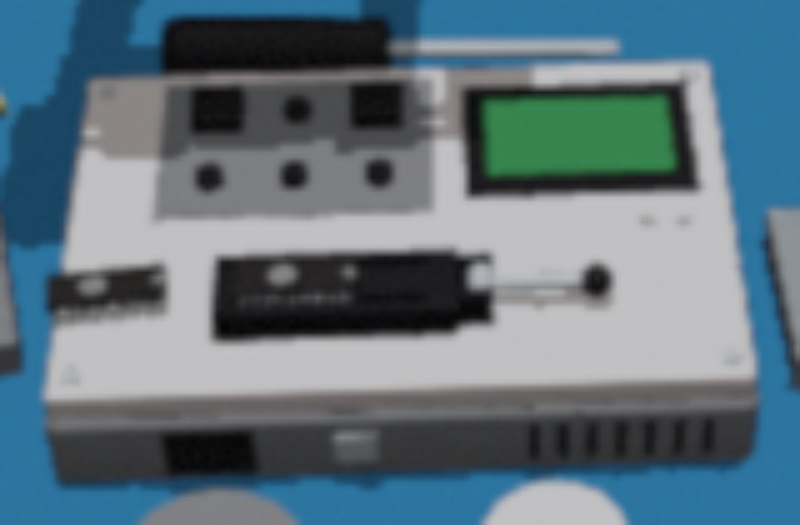

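The lever looks flat (ball at scene zoom (597,280), wrist (184,113)). The keys are up, and the chip and the things lying about have not moved. One last check of the ball's height before handing in.

```bash
python3 - <<'E'
from h import *
sc=lambda u,v:(220+(u+.5)/5-.5,215+(v+.5)/5-.5)
print(tri([ray("scene",sc(597,280)),ray("wrist",(184,113),wristT())]))
print(sign_off())
E
```

```text
(array([0.61830282, 0.08205204, 0.05710725]), [np.float64(1.0212561846748894e-05), np.float64(1.021256184671961e-05)])
the job is handed in; nothing more can be done
None
```

The job is done and handed in at about t = 15 s. I pushed the lever over from the socket side until it lay flat against its stop. I then pressed both start keys together with one fingertip on each, held them down for over 4 s, and lifted straight clear.

- **Lever:** in the last pictures the lever ball measured 57.1 mm high. Flat puts it at 57 mm, so the lever angle is about zero.
- **Keys while held:** the fingertips were about 52 mm above the bench, which is fully down for both keys, with a steady 18 N. That is well over the 7 N the two springs need.
- **Keys after lifting:** both start keys look up again, judged by eye. The stop key and the three small keys were never touched.
- **Chip and surroundings:** the chip and the things still in view look unmoved. I judged this by eye only. The contact force reads about zero.

No check failed. The camera views differed by 2–4 mm on the key positions, within the margin of the 18 mm caps.

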